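Seat a soap stick in the V cradle and hold it for cutting

ROBOT

A 6-joint arm with a two-finger parallel gripper is mounted at the origin on the work surface. World frame = base frame: x ahead of the robot, y to its left, z up, the work surface at z = 0. Lengths are in m, angles in rad, forces in N, time in s.
With the tool pointing down it reaches from about 0.4 to 0.925 m from the base axis. Payload 12.5 kg.
Tool frame: the origin (TCP) lies at the very end of the fingers, on their centre line; the grasp point (between the pads) lies 19 mm behind it; y points along the fingers, x is the direction in which the jaws open and shut, and the axes are right-handed (so a half turn about y gives the same grasp; the last joint's range is limited). The gripper opens to 95 mm and grips with 3 to 60 N. Pads are 20 mm wide; open, the fingers measure 119 mm over their backs; the gripper's body (75 mm by 180 mm) begins 59 mm behind the grasp point.
Start: joints at [-1.239, 0.491, 1.559, -0, 1.092, -0.106], TCP at [0.265, -0.566, 0.179] pointing down, gripper open.
Joint ranges: [-3.1, 3.1], [-0.84, 2.19], [0.05, 2.79], [-1.13, 4.28], [0.06, 2.93], [-2.69, 2.69]. Speed limits (rad/s): [2.22, 2.22, 2.79, 3.14, 3.14, 3.14].

INTERFACE

Orientations are given as a unit quaternion [w, x, y, z].
In Python, from rig import arm gives the robot as it stands.
- The arm moves only by the tool jog_arm, never from a script. Its argument "rows" is a list of rows, each a list of 6 numbers: the shift along the tool's x, y, z in m, then the turn, a rotation vector about the tool's x, y, z in rad. In form: [[tx, ty, tz, rx, ry, rz], ...]. A call has 1 to 20 rows; each row shifts and turns the commanded pose from where the row before left it, along the tool's axes as they then stand; what a row does not reach is not made up. A row lasts 1/12 s, in which the tool goes at most 41.7 mm and 7.16 degrees, less where a joint would pass 70% of its speed; a pose out of reach is approached as far as the arm can. A call is refused whole if a number of a shift passes 0.0417 or a number of a turn 0.125, either way. A call with a gripper value outside its range is refused whole. "jaw" is the finger opening in m, from 0 to 0.0951, set as the call begins (left out, the last holds). The fingers move at their own pace and stop on an object; the grip force is fixed at half the most. Time passes only in rows, so rows that do not move let the fingers close. It gives the time, the measured TCP pose, the force and the opening at its end, in the units of the state.
- arm.sense(): the state, without advancing time (a new reading comes with each control period).
- arm.get_image(name): name is "side" or "top"; returns the picture (384x512x3 uint8, red, green, blue); there is no depth.
- arm.calibration(name): a dict with "fx", "fy", "cx", "cy" (pixels), "pose" (4x4, takes a point from camera to world coordinates). Camera axes: x right, y down, z forward; pixel columns grow to the right and rows downward; lengths in m; the calibration is good to about 2 mm. A picture is of the moment at which its call begins. calibration takes no time and is no camera call.
- arm.hand_in(): hands the job in, once; it reports no verdict.
The state is a dict: "clock": time; "joints": joint angles; "qvel": joint speeds; "tau": joint torques, N m; "tcp_pos": TCP position; "tool_rot": TCP orientation; "contact_force": force on the tool from outside, world axes, zero at the start; "ft_torque": the same for the moment, N m; "opening": finger opening in m.
Only numpy, scipy, OpenCV 4.12 (cv2) and the standard library are available. Lean on these libraries where they do the work, as an engineer would, in place of code of your own. Each camera call takes 0.05 s, during which the arm holds its last target.

TASK

Push the size slide of the cutting cradle fully to its far end stop, so that its tongue leaves room in the groove. Then take the long soap stick from the drying rack, lay it in the V groove, centred across both supports and level, and hold it there pressed firmly down onto both sides of the V: the program finishes while still holding it pressed. Leave the short stick, the bowl and the jar where they are.

Things in the scene. Friction and masses are not known exactly. Their poses are not given: they have to be found in the camera images.
- soap_long_center (a point): centre of the long soap stick: a hard cream-coloured cylinder 140 mm long and 36 mm in diameter, about 150 g, lying level in one of the two places of the drying rack. The point's x axis runs along the stick
- soap_long: the same long stick; its origin lies on its surface (at the underside at first), half-way along, x along the stick
- soap_short: the short soap stick, 96 mm long, 36 mm in diameter, about 100 g, in the other place of the rack; leave it. Origin on its surface, half-way along
- rack: plywood drying rack, fixed: a board 120 x 185 mm, 10 mm thick, origin at the centre of its underside. Its two places run along its x axis at y = +45 and -45 mm; in each a stick lies centred in two small V rests, 10 mm thick, at x = +38 and -38 mm (66 mm free between them at the stick's middle). A resting stick's centre line is 49.5 mm above the table
- cradle: pine cutting cradle, fixed: a board 215 x 165 mm, 16 mm thick (x -92 to +122 mm, y -104 to +60 mm), with two V supports for one stick and, along its -y side at y = -80 mm, a low aluminium rail for the size slide. Origin at the underside of the board, right below the middle of the V groove; x along the groove, y across it, z up
- v_seat (a point): where the centre of a seated 36 mm stick belongs: on the middle of the groove, 67.5 mm above the table; x along the groove, y across, z up. The groove is a 90 degree V made of two supports, each 20 mm thick, centred at x = +45 and -45 mm: 70 mm lie free between them, for the fingers, down to the board. The supports reach 28 mm to either side and their tops lie 64.6 mm above the table. The stick's contact lines lie 12.7 mm to either side and below its centre line
- cheek_left: the +y flanks of the two V supports (pine, facing inward and up at 45 degrees); origin as the cradle's. Stick and cradle are rigid: a steady downward push of about 10 to 15 N presses the stick firmly onto both flanks; a stiff grip that stands off to one side loads one flank alone
- cheek_right: the -y flanks of the two V supports; origin as the cradle's
- size_slide (a joint): travel of the size slide along the cradle's +x, in m: 0 = short end, 0.060 = far end stop. It slides with 1.5 N of friction and stays where it is left. Its steel tongue (6 mm thick, 16 mm wide, 56 to 80 mm above the table, hanging from an arm over the groove) stands in the groove at x = 24 mm + travel, so a long stick fits in centred only at the far stop
- slide_grip (a point): grip point of the size slide: on its upright grey grip, 12 mm thick along x, 30 mm along y, standing on the rail from 40 mm to 82 mm above the table; this point is 70 mm above the table, on the grip's centre, 80 mm to the -y side of the groove. Axes as the cradle's: the slide moves along +x. From the grip a steel arm (6 mm along x, 72 to 80 mm above the table) reaches over the groove and carries the tongue
- bowl: white bowl, 110 mm wide, 45 mm high, beyond the work; leave it. Origin at the centre of its underside
- jar: closed amber jar, 64 mm wide, 70 mm high, beyond the work; leave it. Origin at the centre of its underside
There are look-alikes about, which are no part of the job. What is shaped like the soap_long but black, green or purple is not meant.

How it is judged:
By the outcome, as a careful person would: the job done as asked, in the order asked, and still so for the second after the job is handed in, while the arm keeps its last pose, push and grip.
It also fails if it takes over 67 s, if anything falls off the work surface, if the arm or the gripper's body presses on something with over 40 N, if the wrist force passes 120 N, or if a joint passes its speed limit or range.

## Working session

There is one attempt and no reset: what is moved stays moved. The work goes in short steps, Python scripts to look and compute and a tool call to move; the robot and the scene stay as the last step left them, time stands still between calls to the robot, and variables do not carry over. Pictures are saved under pics/ and viewed, and the job is handed in when it is done.

Besides the shell and the picture viewer there is one more tool, called as name(argument=value, ...) on one line, values as JSON. jog_arm: Moves the arm, as the interface text tells. Its arguments: {"type":"object","properties":{"rows":{"type":"array","items":{"type":"array","items":{"type":"number"}}},"jaw":{"type":"number"}},"required":["rows"]}

```bash
mkdir -p pics; ls; python3 - <<'E'
from rig import arm
import cv2,numpy as np
np.set_printoptions(precision=4,suppress=True)
print(arm.sense())
for n in("side","top"):
    cv2.imwrite(f"pics/{n}0.png",cv2.cvtColor(arm.get_image(n),cv2.COLOR_RGB2BGR))
    print(n,arm.calibration(n))
E
```

```text
pics
{'clock': 0.0, 'joints': array([-1.2386,  0.4915,  1.5594, -0.    ,  1.0917, -0.1056]), 'qvel': array([ 0.0001, -0.0023,  0.0008,  0.0003, -0.0006, -0.    ]), 'tau': array([ -0.0007, -61.2646, -25.8192,   0.0692,   0.0482,  -0.0001]), 'tcp_pos': array([ 0.2649, -0.5658,  0.1786]), 'tool_rot': array([ 0.5969, -0.5964,  0.3798, -0.3792]), 'contact_force': array([-0.1041, -0.7855,  0.4538]), 'ft_torque': array([ 0.0314, -0.0286,  0.063 ]), 'opening': 0.09524381502652791}
side {'fx': 489.5841811119571, 'fy': 489.5841811119571, 'cx': 252.00771220169037, 'cy': 191.73361492722628, 'pose': array([[-0.9509, -0.176 ,  0.2545,  0.2573],
       [-0.3093,  0.567 , -0.7634,  0.9813],
       [-0.01  , -0.8047, -0.5936,  0.7835],
       [ 0.    ,  0.    ,  0.    ,  1.    ]])}
top {'fx': 487.44667162705645, 'fy': 487.44667162705645, 'cx': 255.88637755916005, 'cy': 193.29544856291884, 'pose': array([[-0.0179, -0.9955,  0.0934,  0.4369],
       [-0.9995,  0.0205,  0.0261,  0.0687],
       [-0.0278, -0.0929, -0.9953,  1.4568],
       [ 0.    ,  0.    ,  0.    ,  1.    ]])}
```

View pics/side0.png

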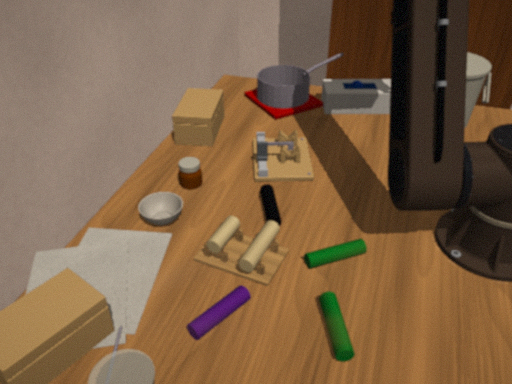

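View pics/top0.png

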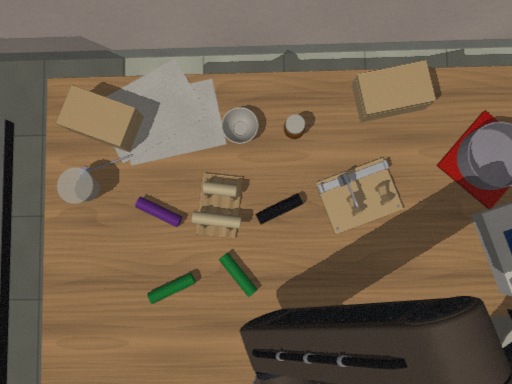

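Candidates for soap_long:

| Object | Top view pixel | Side view pixel |
|---|---|---|
| Cream, nearer the robot | (217,220) | (260,248) |
| Cream, shorter | (220,188) | (224,234) |
| Black | (279,208) | |
| Purple | (158,211) | |
| Green | (238,274) | |
| Green | (171,288) | |

My choice is the longer cream stick. I'll check it in a close crop.

```bash
python3 - <<'E'
import cv2,numpy as np
t=cv2.imread("pics/top0.png");s=cv2.imread("pics/side0.png")
a=cv2.resize(t[160:250,180:260],None,fx=5,fy=5,interpolation=cv2.INTER_CUBIC)[:,:400]
b=cv2.resize(t[150:240,310:410],None,fx=4.5,fy=5,interpolation=cv2.INTER_CUBIC)[:,:400]
b=cv2.resize(t[150:240,310:410],(400,450),interpolation=cv2.INTER_CUBIC)
cv2.imwrite("pics/cropt.png",np.hstack([a,b]))
a=cv2.resize(s[205:290,190:290],(400,340),interpolation=cv2.INTER_CUBIC)
b=cv2.resize(s[120:190,240:325],(400,340),interpolation=cv2.INTER_CUBIC)
cv2.imwrite("pics/crops.png",np.hstack([a,b]))
E
```

```text
(no output)
```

View pics/cropt.png

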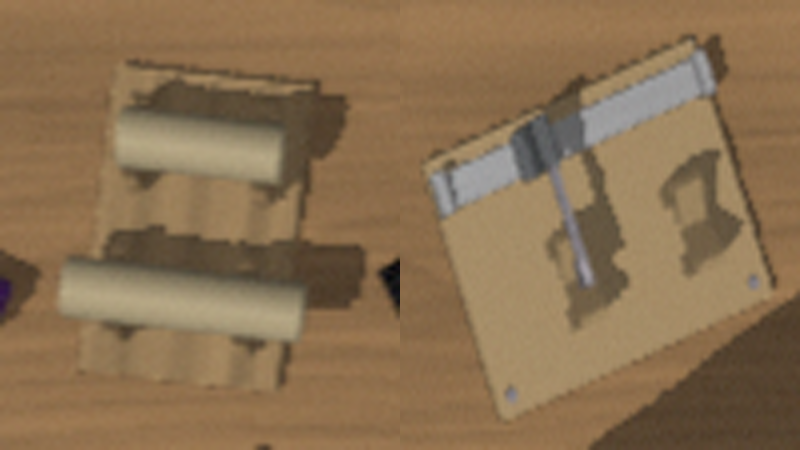

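View pics/crops.png

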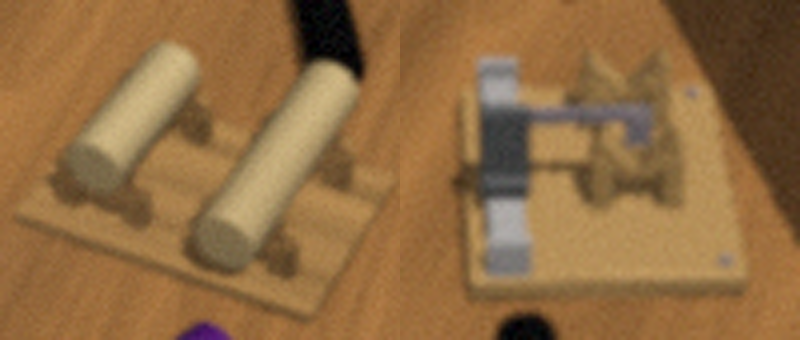

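The stick at top (217,220) is clearly longer than the one at (220,188). Its length is about 61 px against 41 px, so it is soap_long. The cradle's rail lies on the far (+x world) side, with the grip near top (344,179). Next I'll enlarge to pick corners.

```bash
python3 - <<'E'
import cv2,numpy as np
t=cv2.imread("pics/top0.png");s=cv2.imread("pics/side0.png")
def crop(im,x0,y0,w,h,k,name):
    c=cv2.resize(im[y0:y0+h,x0:x0+w],None,fx=k,fy=k,interpolation=cv2.INTER_CUBIC)
    for i in range(0,w,10):
        cv2.line(c,(i*k,0),(i*k,6 if i%50 else 14),(255,255,255),1); cv2.putText(c,str(x0+i),(i*k+2,12),0,.35,(255,255,255),1)
    for i in range(0,h,10):
        cv2.line(c,(0,i*k),(6,i*k),(255,255,255),1); cv2.putText(c,str(y0+i),(8,i*k+4),0,.35,(255,255,255),1)
    cv2.imwrite("pics/"+name,c)
crop(t,310,150,100,75+10,7,"c1.png")
crop(s,245,125,75,60,9,"c2.png")
crop(t,185,165,65,75,8,"c3.png")
crop(s,190,210,105,75,7,"c4.png")
E
```

```text
(no output)
```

View pics/c1.png

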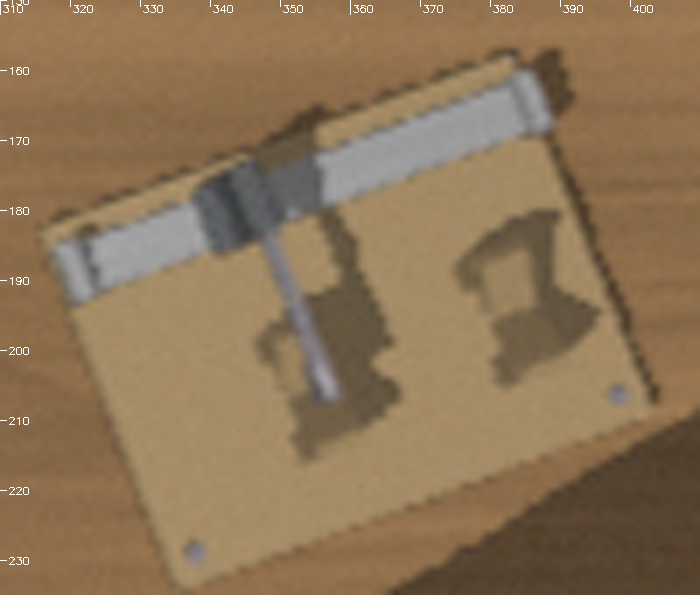

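View pics/c2.png

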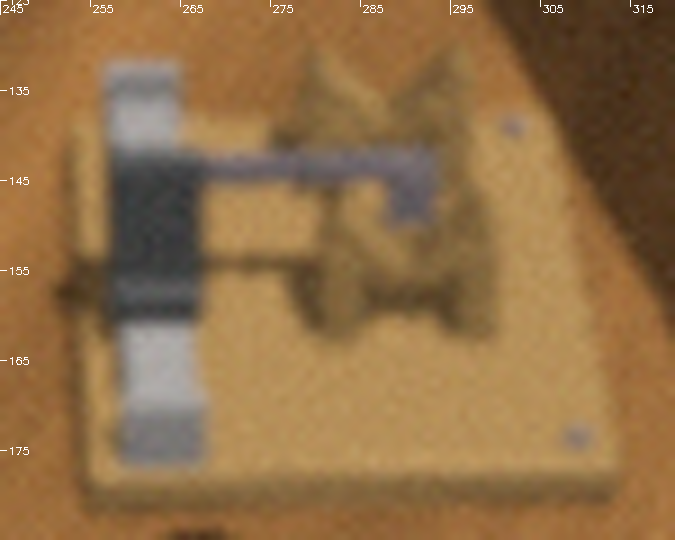

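View pics/c3.png

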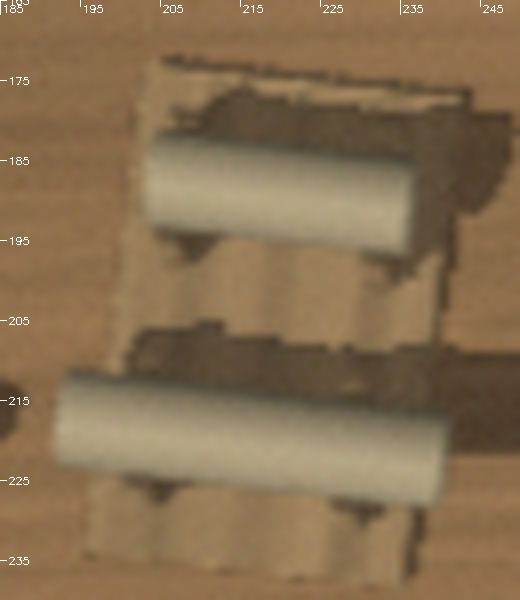

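View pics/c4.png

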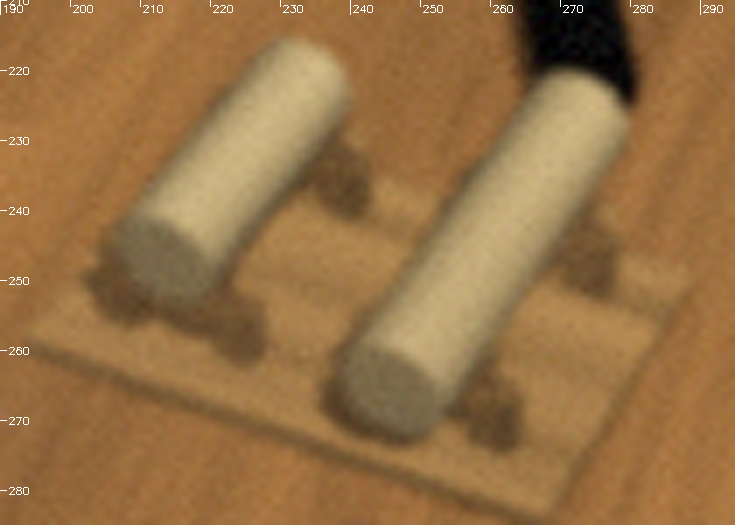

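```bash
cat > h.py <<'E'
from rig import arm
import numpy as np,cv2
from scipy.spatial.transform import Rotation as R
np.set_printoptions(precision=4,suppress=True)
def ray(n,uv,z):
    c=arm.calibration(n);P=np.asarray(c["pose"])
    d=P[:3,:3]@np.array([(uv[0]-c["cx"])/c["fx"],(uv[1]-c["cy"])/c["fy"],1.]);o=P[:3,3]
    return (o+d*(z-o[2])/d[2])[:2]
def proj(n,p):
    c=arm.calibration(n);P=np.asarray(c["pose"]);q=P[:3,:3].T@(np.asarray(p)-P[:3,3])
    return np.array([c["fx"]*q[0]/q[2]+c["cx"],c["fy"]*q[1]/q[2]+c["cy"]])
def fit(m,w):
    m=np.array(m);w=np.array(w);mc=m.mean(0);wc=w.mean(0);a=m-mc;b=w-wc
    th=np.arctan2((a[:,0]*b[:,1]-a[:,1]*b[:,0]).sum(),(a*b).sum())
    Rm=np.array([[np.cos(th),-np.sin(th)],[np.sin(th),np.cos(th)]]);t=wc-Rm@mc
    return th,t,(w-(m@Rm.T+t))
def sense():
    s=arm.sense();return s
E
python3 - <<'E'
from h import *
o=-.43
C=[(.122,-.104),(-.092,-.104),(-.092,.060),(.122,.060)]
top=[(315.5,182.8),(383.6,157.4),(402.9,207.8),(336.4,234)]
side=[(254.4,178.1),(253,138.3),(305.6,138.1),(313.3,177.2)]
for n,q in(("top",top),("side",side)):
    w=[ray(n,(a+o,b+o),.016) for a,b in q]
    th,t,r=fit(C,w);print(n,"cradle",th,t,"\n",r)
Rk=[(.06,.0925),(-.06,.0925),(-.06,-.0925),(.06,-.0925)]
q=[(205,172.1),(243.8,176.2),(236,238.1),(195.6,234.4)]
w=[ray("top",(a+o,b+o),.01) for a,b in q]
print("rack yaw x along world",np.array(w))
th,t,r=fit([(-.0925,.06),(-.0925,-.06),(.0925,-.06),(.0925,.06)],w);print("rack",th,t,r)
a=ray("top",(185+60/8+o,165+418/8+o),.0495);b=ray("top",(185+445/8+o,165+460/8+o),.0495)
print("stick",a,b,(a+b)/2,np.linalg.norm(a-b),np.arctan2(*(a-b)[::-1]))
print("side near end",ray("side",(246+o,266.1+o),.0495))
c=cv2.imread
E
```

```text
top cradle 1.9142918800110815 [ 0.5454 -0.2198] 
 [[-0.0011  0.0002]
 [-0.0016 -0.0021]
 [ 0.0019  0.0032]
 [ 0.0009 -0.0013]]
side cradle 1.8949095688302708 [ 0.5434 -0.2181] 
 [[-0.0017  0.0001]
 [ 0.0006 -0.0019]
 [ 0.0006  0.0014]
 [ 0.0004  0.0003]]
rack yaw x along world [[0.6411 0.2596]
 [0.6262 0.1431]
 [0.442  0.1691]
 [0.4551 0.2891]]
rack 2.9710886640233762 [0.5411 0.2152] [[ 0.019   0.1192]
 [-0.0163 -0.1155]
 [-0.0181 -0.1209]
 [ 0.0154  0.1173]]
stick [0.5043 0.2918] [0.4865 0.1524] [0.4954 0.2221] 0.1405474784747881 1.443550610186482
side near end [0.5042 0.2897]
```

```bash
python3 - <<'E'
from h import *
o=-.43;th=1.904;t=np.array([.5444,-.219])
Rm=np.array([[np.cos(th),-np.sin(th)],[np.sin(th),np.cos(th)]])
for p in[(268,235),(328,390)]:
    print(Rm.T@(ray("top",(310+p[0]/7+o,150+p[1]/7+o),.08)-t))
for p in[(200,163),(437,160)]:
    print("side arm",Rm.T@(ray("side",(245+p[0]/9+o,125+p[1]/9+o),.078)-t))
def W(x,y,z): return np.r_[Rm@[x,y]+t,z]
for n,x0,y0,w,h,k in(("top",310,150,100,85,7),("side",245,125,75,60,9)):
    im=cv2.imread(f"pics/{n}0.png");c=cv2.resize(im[y0:y0+h,x0:x0+w],None,fx=k,fy=k,interpolation=cv2.INTER_CUBIC)
    pts=[W(x,y,.0646) for x in(-.055,-.035,.035,.055) for y in(-.028,.028)]+[W(x,0,.042) for x in(-.055,.055)]
    for p in pts:
        u=(proj(n,p)-o-[x0,y0])*k;cv2.circle(c,tuple(int(v) for v in u),3,(0,0,255),1)
    for tr in(0,.01):
        u=(proj(n,W(.024+tr,-.08,.082))-o-[x0,y0])*k;cv2.circle(c,tuple(int(v) for v in u),3,(0,255,0),1)
    cv2.imwrite(f"pics/o{n}.png",c)
E
```

```text
[ 0.0448 -0.0634]
[0.0449 0.0035]
side arm [ 0.0412 -0.0646]
side arm [0.042  0.0093]
```

View pics/otop.png

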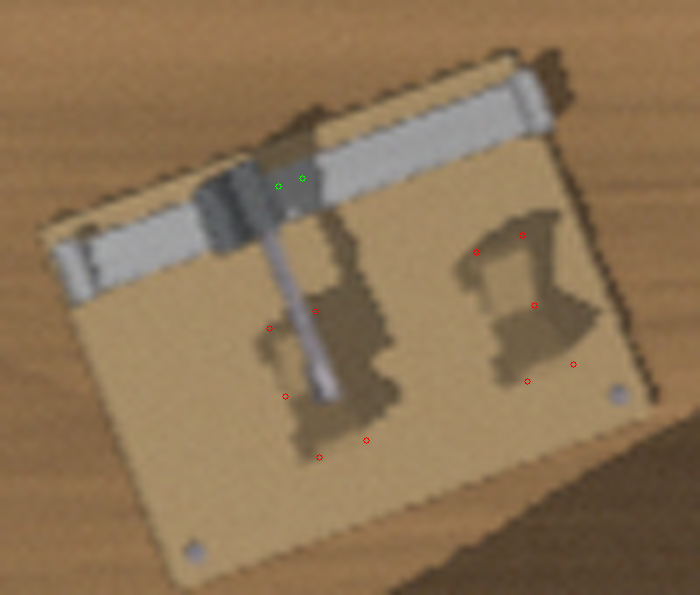

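View pics/oside.png

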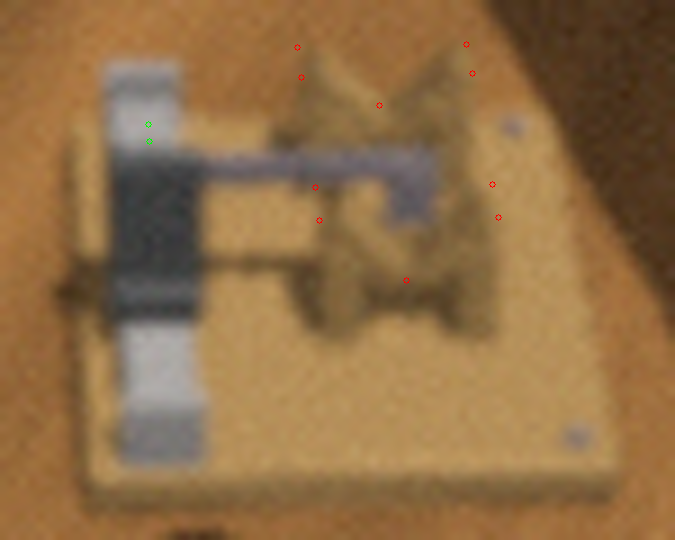

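```bash
cat >> h.py <<'E'
th=1.904;T0=np.array([.5444,-.219])
RM=np.array([[np.cos(th),-np.sin(th)],[np.sin(th),np.cos(th)]])
def W(x,y,z): return np.r_[RM@[x,y]+T0,z]
def C(p): return np.r_[RM.T@(np.asarray(p)[:2]-T0),p[2]]
def rot(s): 
    q=s["tool_rot"];return R.from_quat([q[1],q[2],q[3],q[0]])
def toolx(yaw):
    x=np.array([np.cos(yaw),np.sin(yaw),0]);y=np.array([0,0,-1.]);return R.from_matrix(np.c_[x,y,np.cross(x,y)])
def delta(pos,yaw):
    s=arm.sense();r=rot(s)
    print("pos",s["tcp_pos"],"open",s["opening"],"t",s["clock"],"tool x yaw",np.arctan2(r.as_matrix()[1,0],r.as_matrix()[0,0]),"tilt",r.as_matrix()[:,1])
    rel=(r.inv()*toolx(yaw)).as_rotvec()
    print("shift in tool now",r.inv().apply(pos-s["tcp_pos"]),"in tool after turn",toolx(yaw).inv().apply(pos-s["tcp_pos"]),"turn",rel)
E
python3 - <<'E'
from h import *
s=arm.sense();print(rot(s).as_matrix())
p=W(.043,-.081,.11);print(p)
for y in(th,th-np.pi):delta(p,y)
E
```

```text
[[ 0.424  -0.0003  0.9057]
 [-0.9057  0.001   0.424 ]
 [-0.001  -1.      0.0001]]
[ 0.6069 -0.1519  0.11  ]
pos [ 0.2649 -0.5658  0.1786] open 0.09495141191057944 t 0.1 tool x yaw -1.1329342973694743 tilt [-0.0003  0.001  -1.    ]
shift in tool now [-0.2298  0.0689  0.4852] in tool after turn [ 0.2793  0.0686 -0.4585] turn [-0.0015 -3.0369  0.0001]
pos [ 0.2649 -0.5658  0.1786] open 0.09495141191057944 t 0.1 tool x yaw -1.1329342973694743 tilt [-0.0003  0.001  -1.    ]
shift in tool now [-0.2298  0.0689  0.4852] in tool after turn [-0.2793  0.0686  0.4585] turn [-0.      0.1047 -0.001 ]
```

jog_arm(rows=[[0,0,0,0,0.105,0],[-0.0155,0,0.0255,0,0,0],[-0.0155,0,0.0255,0,0,0],[-0.0155,0,0.0255,0,0,0],[-0.0155,0,0.0255,0,0,0],[-0.0155,0,0.0255,0,0,0],[-0.0155,0,0.0255,0,0,0],[-0.0155,0,0.0255,0,0,0],[-0.0155,0,0.0255,0,0,0],[-0.0155,0,0.0255,0,0,0],[-0.0155,0,0.0255,0,0,0],[-0.0155,0,0.0255,0,0,0],[-0.0155,0,0.0255,0,0,0],[-0.0155,0,0.0255,0,0,0],[-0.0155,0,0.0255,0,0,0],[-0.0155,0.01,0.0255,0,0,0],[-0.0155,0.015,0.0255,0,0,0],[-0.0155,0.015,0.0255,0,0,0],[-0.0155,0.01,0.0255,0,0,0],[0,0,0,0,0,0]], jaw=0.045)

```text
clock: 1.77
tcp_pos: [0.609, -0.1485, 0.1265]
tool_rot: [-0.576, 0.577, -0.411, 0.408]
contact_force: [-0.0, -0.2, -0.3]
opening: 0.0449
```

```bash
python3 - <<'E'
from h import *
for n in("side","top"):
    im=cv2.cvtColor(arm.get_image(n),cv2.COLOR_RGB2BGR)
    x,y=(300,110) if n=="top" else (210,90)
    cv2.imwrite(f"pics/{n}1.png",cv2.resize(im[y:y+130,x:x+130],None,fx=4,fy=4,interpolation=cv2.INTER_CUBIC))
delta(W(.043,-.081,.055),th-np.pi)
E
```

```text
pos [ 0.6077 -0.1515  0.1282] open 0.04490794712942744 t 1.8667 tool x yaw -1.2360355945222425 tilt [-0.0016  0.0003 -1.    ]
shift in tool now [ 0.0002  0.0732 -0.0008] in tool after turn [ 0.0001  0.0732 -0.0009] turn [ 0.0014  0.0016 -0.0008]
```

View pics/side1.png

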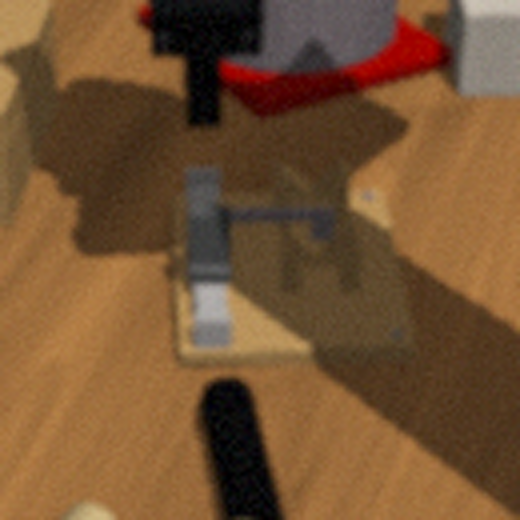

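View pics/top1.png

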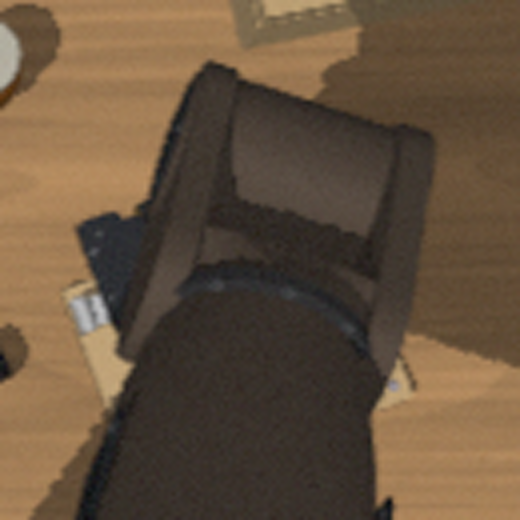

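The side view shows the fingertip at about (261,121), in line with the grip column at about (261,150). Going down.

jog_arm(rows=[[0,0.015,-0.001,0,0,0],[0,0.015,0,0,0,0],[0,0.015,0,0,0,0],[0,0.014,0,0,0,0],[0,0.014,0,0,0,0],[0,0,0,0,0,0],[0,0,0,0,0,0]])

```text
clock: 2.45
tcp_pos: [0.6062, -0.1536, 0.0563]
tool_rot: [-0.576, 0.576, -0.411, 0.41]
contact_force: [0.5, -0.7, 0.7]
opening: 0.0448
```

jog_arm(rows=[[0,0,0,0,0,0],[0,0,0,0,0,0],[0,0,0,0,0,0],[0,0,0,0,0,0],[0,0,0,0,0,0],[0,0,0,0,0,0]], jaw=0.0)

```text
clock: 2.95
tcp_pos: [0.6068, -0.1527, 0.0564]
tool_rot: [0.576, -0.576, 0.41, -0.41]
contact_force: [-0.7, -1.2, -0.7]
opening: 0.0105
```

```bash
python3 - <<'E'
from h import *
s=arm.sense();print(C(s["tcp_pos"]),s["opening"],s["contact_force"],s["ft_torque"])
im=cv2.cvtColor(arm.get_image("side"),cv2.COLOR_RGB2BGR)
cv2.imwrite(f"pics/side2.png",cv2.resize(im[90:220,210:340],None,fx=4,fy=4,interpolation=cv2.INTER_CUBIC))
E
```

```text
[ 0.0422 -0.0806  0.0564] 0.010524529620812576 [-0.6641 -1.1647 -0.6666] [ 0.0423  0.0221 -0.0019]
```

View pics/side2.png

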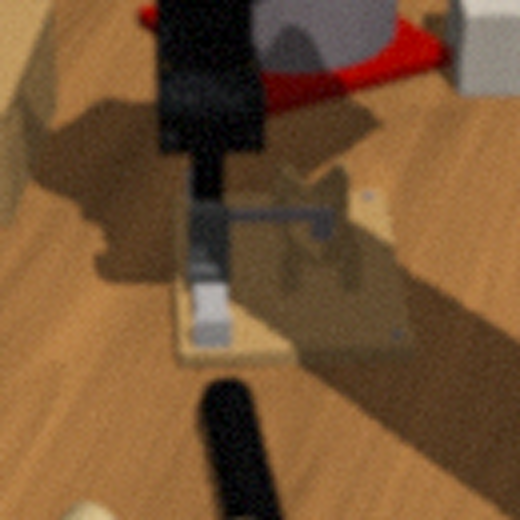

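Gripped (10.5 mm opening, near the 12 mm grip). Now pushing along the cradle's +x, which is tool -x.

jog_arm(rows=[[-0.003,0,0,0,0,0],[-0.004,0,0,0,0,0],[-0.004,0,0,0,0,0],[-0.004,0,0,0,0,0],[-0.004,0,0,0,0,0],[-0.004,0,0,0,0,0],[-0.004,0,0,0,0,0],[-0.004,0,0,0,0,0],[-0.002,0,0,0,0,0],[0,0,0,0,0,0]])

```text
clock: 3.83
tcp_pos: [0.5958, -0.1211, 0.0562]
tool_rot: [-0.576, 0.576, -0.41, 0.41]
contact_force: [0.2, 0.3, -0.3]
opening: 0.0002
```

```bash
cat > st.py <<'E'
from h import *
s=arm.sense();print(C(s["tcp_pos"]),"open",s["opening"],"Fcradle",np.r_[RM.T@s["contact_force"][:2],s["contact_force"][2]],s["ft_torque"],s["clock"])
E
python3 st.py
```

```text
[ 0.0757 -0.0806  0.0562] open 0.00016170473749984937 Fcradle [ 0.2607 -0.2766 -0.2995] [ 0.0561 -0.0344  0.0354] 3.8333
```

The fingers were still closing and have shut fully, so they are not on the grip. Looking again.

```bash
python3 - <<'E'
from h import *
for n in("side","top"):
    im=cv2.cvtColor(arm.get_image(n),cv2.COLOR_RGB2BGR)
    x,y=(300,140) if n=="top" else (240,90)
    cv2.imwrite(f"pics/{n}3.png",cv2.resize(im[y:y+100,x:x+100],None,fx=6,fy=6,interpolation=cv2.INTER_CUBIC))
print(proj("side",arm.sense()["tcp_pos"]),proj("side",W(.043,-.08,.082)),proj("top",arm.sense()["tcp_pos"]))
E
```

```text
[261.4934 155.8576] [261.3394 141.8758] [334.4574 182.138 ]
```

View pics/side3.png

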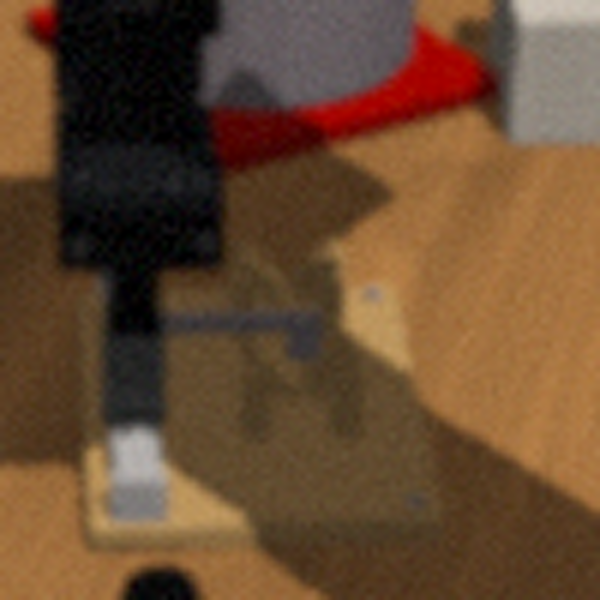

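View pics/top3.png

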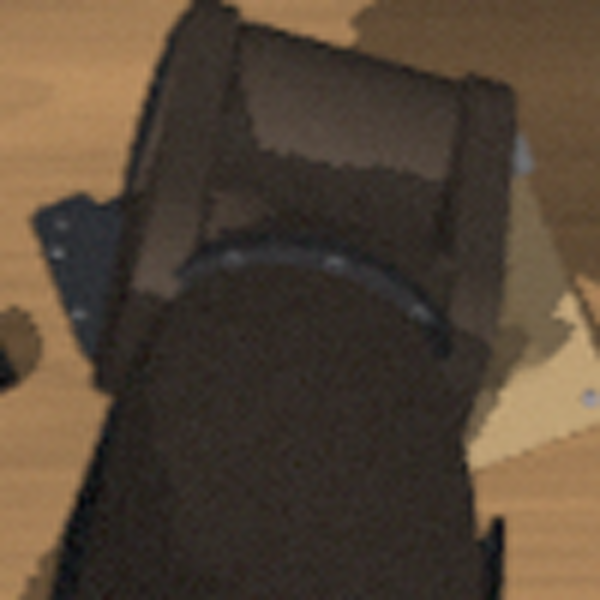

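```bash
python3 - <<'E'
from h import *
print(proj("side",[.6077,-.1515,.1282]), "foot",proj("side",W(.05,-.08,.04)),"grip",proj("side",W(.049,-.08,.082)),proj("side",W(.037,-.08,.082)),"end",proj("side",W(.122,-.08,.03)))
E
```

```text
[260.6723 127.3339] foot [261.4035 155.9365] grip [261.4127 142.9759] [261.2667 140.7835] end [262.2985 173.1247]
```

```bash
python3 - <<'E'
from h import *
p=C(arm.sense()["tcp_pos"]);print(p)
for dx in(-.09,-.0375,-.012,.012,.0375,.09):print(dx,"body",proj("side",W(p[0]+dx,p[1],p[2]+.078)),"tip",proj("side",W(p[0]+dx,p[1],p[2])))
im=cv2.cvtColor(arm.get_image("side"),cv2.COLOR_RGB2BGR)
c=im[90:190,220:320];c=(255*(c/255.)**.45).astype(np.uint8)
cv2.imwrite("pics/side4.png",cv2.resize(c,None,fx=6,fy=6,interpolation=cv2.INTER_NEAREST))
E
```

```text
[ 0.0752 -0.0806  0.0562]
-0.09 body [260.4448 115.5006] tip [260.4379 139.4178]
-0.0375 body [261.0681 124.4537] tip [261.0402 148.7995]
-0.012 body [261.3853 129.0086] tip [261.3462 153.5652]
0.012 body [261.6929 133.4266] tip [261.6427 158.1828]
0.0375 body [262.0298 138.2663] tip [261.9672 163.2361]
0.09 body [262.7586 148.7343] tip [262.6677 174.1469]
```

View pics/side4.png

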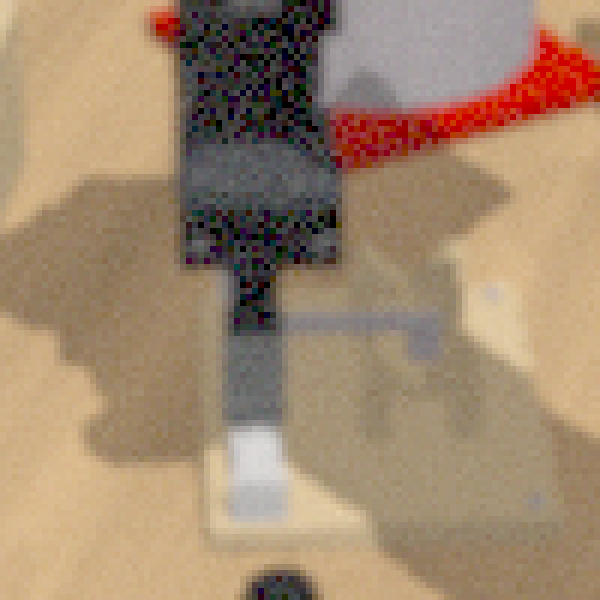

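```bash
python3 - <<'E'
from h import *
p=C(arm.sense()["tcp_pos"]);print(p)
for dz in(0,.038):
  for dx in(-.09,.09):
    for dy in(-.0375,.0375):
      q=W(p[0]+dx,p[1]+dy,p[2]+.078+dz);print(dz,dx,dy,"top",proj("top",q),"crop3",(proj("top",q)-[300,140])*6,"side",proj("side",q))
im=cv2.cvtColor(arm.get_image("top"),cv2.COLOR_RGB2BGR)
c=(255*(im/255.)**.5).astype(np.uint8)[100:300,240:460]
cv2.imwrite("pics/top4.png",cv2.resize(c,None,fx=3,fy=3))
im=cv2.cvtColor(arm.get_image("side"),cv2.COLOR_RGB2BGR)
cv2.imwrite("pics/side5.png",(255*(im/255.)**.5).astype(np.uint8))
E
```

```text
[ 0.0751 -0.0806  0.0561]
0 -0.09 -0.0375 top [364.263  154.6564] crop3 [385.5783  87.9383] side [247.2074 115.7213]
0 -0.09 0.0375 top [374.3572 180.2497] crop3 [446.1432 241.4979] side [273.6865 115.2521]
0 0.09 -0.0375 top [302.4031 177.3893] crop3 [ 14.4188 224.3359] side [247.9767 148.9875]
0 0.09 0.0375 top [312.1658 203.128 ] crop3 [ 72.995  378.7681] side [277.5442 148.4452]
0.038 -0.09 -0.0375 top [367.0349 152.1951] crop3 [402.2092  73.1703] side [246.9919 103.4824]
0.038 -0.09 0.0375 top [377.4417 178.5275] crop3 [464.65   231.1647] side [273.909  103.0116]
0.038 0.09 -0.0375 top [303.3659 175.5916] crop3 [ 20.1952 213.5497] side [247.7499 135.9095]
0.038 0.09 0.0375 top [313.4215 202.0781] crop3 [ 80.5289 372.4686] side [277.8646 135.3645]
```

View pics/top4.png

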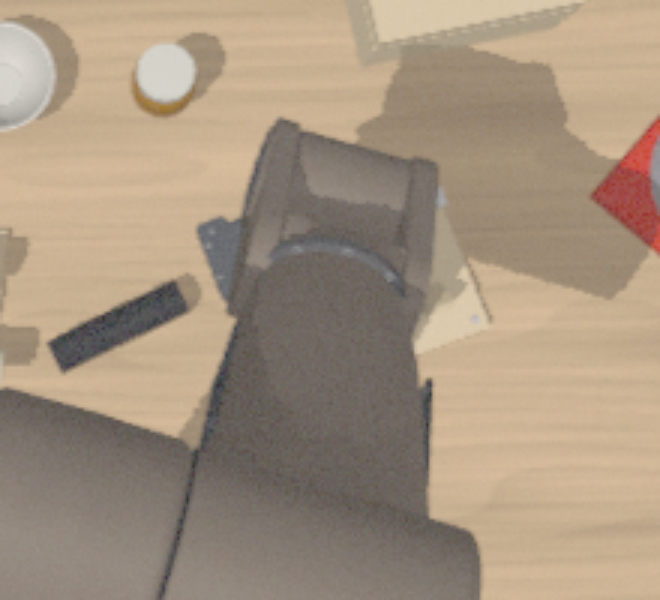

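View pics/side5.png

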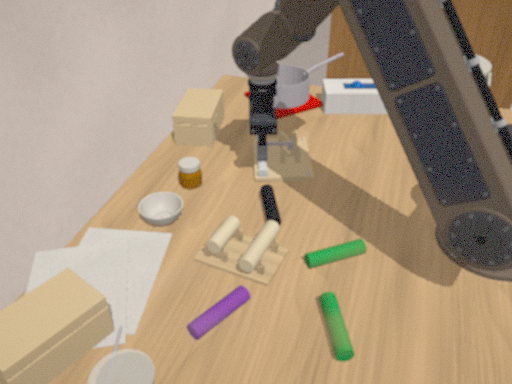

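The fingers shut without touching the grip. In the side view the tip is at about row 146, where I predict about 158, so the fingers stand roughly 35–40 mm higher than the reported z. The x and y values agree in both views. I'll settle it by touch: return above the grip with the fingers closed and feel for its top at 82 mm.

jog_arm(rows=[[0.004,-0.002,0,0,0,0],[0.007,0,0,0,0,0],[0.007,0,0,0,0,0],[0.007,0,0,0,0,0],[0.007,0,0,0,0,0],[0,0,0,0,0,0],[0,0,0,0,0,0]])

```text
clock: 4.67
tcp_pos: [0.6063, -0.1523, 0.0579]
tool_rot: [-0.576, 0.576, -0.411, 0.41]
contact_force: [0.2, -0.6, 0.6]
opening: 0.0003
```

jog_arm(rows=[[0,0.002,0,0,0,0],[0,0.002,0,0,0,0],[0,0.002,0,0,0,0],[0,0,0,0,0,0]])

```text
clock: 5.0
tcp_pos: [0.6061, -0.1515, 0.0516]
tool_rot: [-0.576, 0.576, -0.41, 0.41]
contact_force: [-0.3, -0.9, 0.7]
opening: 0.0003
```

jog_arm(rows=[[0,0.001,0,0,0,0],[0,0.001,0,0,0,0],[0,0,0,0,0,0]])

```text
clock: 5.25
tcp_pos: [0.6063, -0.1517, 0.0499]
tool_rot: [-0.576, 0.576, -0.41, 0.41]
contact_force: [0.8, 0.5, -0.6]
opening: 0.0005
```

jog_arm(rows=[[0,0.001,0,0,0,0],[0,0.001,0,0,0,0],[0,0,0,0,0,0]])

```text
clock: 5.5
tcp_pos: [0.6063, -0.1518, 0.048]
tool_rot: [-0.576, 0.576, -0.41, 0.41]
contact_force: [0.3, 0.1, -0.8]
opening: 0.0008
```

jog_arm(rows=[[0,0.001,0,0,0,0],[0,0.001,0,0,0,0],[0,0,0,0,0,0]])

```text
clock: 5.75
tcp_pos: [0.6066, -0.152, 0.0468]
tool_rot: [0.576, -0.576, 0.41, -0.411]
contact_force: [-2.0, 0.2, 7.0]
opening: 0.0006
```

jog_arm(rows=[[0,0.001,0,0,0,0],[0,0.001,0,0,0,0],[0,0,0,0,0,0]])

```text
clock: 6.0
tcp_pos: [0.6069, -0.1526, 0.0466]
tool_rot: [-0.576, 0.576, -0.409, 0.411]
contact_force: [-6.0, -1.3, 22.8]
opening: 0.0008
```

```bash
python3 - <<'E'
from h import *
im=cv2.cvtColor(arm.get_image("side"),cv2.COLOR_RGB2BGR)
c=im[90:190,220:320];c=(255*(c/255.)**.45).astype(np.uint8)
cv2.imwrite("pics/side6.png",cv2.resize(c,None,fx=6,fy=6,interpolation=cv2.INTER_NEAREST))
E
python3 st.py
```

```text
[ 0.0423 -0.0808  0.0466] open 0.0002060913342308509 Fcradle [ 1.4017  7.3545 22.2919] [-0.2222  1.344  -0.0514] 6.05
```

View pics/side6.png

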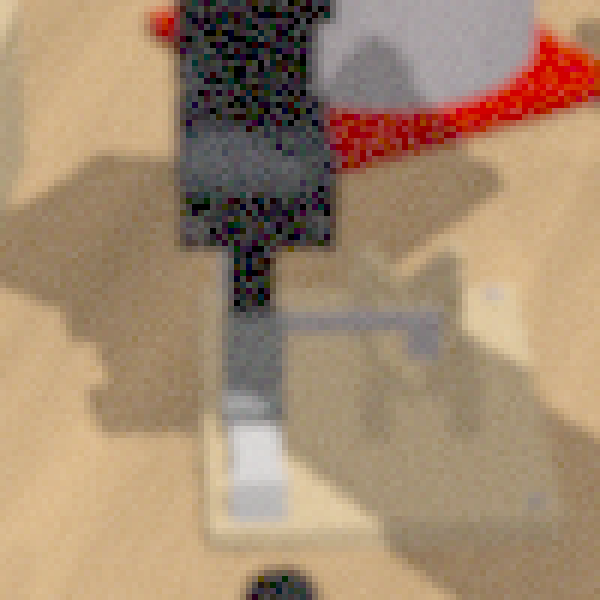

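Contact with the grip top (82 mm) came at reported z ≈ 0.047, so the true tip z is reported z + 0.035. I'll lift, open, lower by the corrected amount and grip.

jog_arm(rows=[[0,-0.007,0,0,0,0],[0,-0.007,0,0,0,0],[0,0,0,0,0,0],[0,0,0,0,0,0],[0,0,0,0,0,0],[0,0,0,0,0,0]], jaw=0.045)

```text
clock: 6.55
tcp_pos: [0.6062, -0.1517, 0.0576]
tool_rot: [-0.576, 0.576, -0.411, 0.41]
contact_force: [0.0, -0.1, 0.3]
opening: 0.0347
```

```bash
echo 'DZ=.035' >> h.py; python3 st.py; python3 -c "
from h import *
delta(W(.0425,-.081,.055-DZ),th-np.pi)"
```

```text
[ 0.0434 -0.0804  0.0576] open 0.03467088864727857 Fcradle [-0.1056 -0.0154  0.3019] [ 0.0178 -0.035  -0.0036] 6.55
pos [ 0.6062 -0.1517  0.0576] open 0.03467088864727857 t 6.55 tool x yaw -1.2379756018198609 tilt [-0.0007  0.0002 -1.    ]
shift in tool now [0.0009 0.0376 0.0006] in tool after turn [0.0009 0.0376 0.0006] turn [ 0.0006 -0.0004 -0.0004]
```

jog_arm(rows=[[0,0,0,0,0,0],[0,0,0,0,0,0],[0,0.006,0,0,0,0],[0,0.006,0,0,0,0],[0,0.003,0,0,0,0],[0,0,0,0,0,0]])

```text
clock: 7.05
tcp_pos: [0.6059, -0.1517, 0.042]
tool_rot: [-0.576, 0.576, -0.411, 0.41]
contact_force: [-0.1, 1.0, -0.3]
opening: 0.0452
```

jog_arm(rows=[[0,0.006,0,0,0,0],[0,0.008,0,0,0,0],[0,0.008,0,0,0,0],[0,0,0,0,0,0]])

```text
clock: 7.38
tcp_pos: [0.6055, -0.1515, 0.0192]
tool_rot: [-0.576, 0.576, -0.411, 0.409]
contact_force: [0.1, -0.2, 0.3]
opening: 0.0447
```

jog_arm(rows=[[0,0,0,0,0,0],[0,0,0,0,0,0],[0,0,0,0,0,0],[0,0,0,0,0,0],[0,0,0,0,0,0],[0,0,0,0,0,0],[0,0,0,0,0,0],[0,0,0,0,0,0],[0,0,0,0,0,0]], jaw=0.0)

```text
clock: 8.13
tcp_pos: [0.6065, -0.1519, 0.0214]
tool_rot: [-0.576, 0.576, -0.41, 0.41]
contact_force: [-1.0, -0.9, 3.2]
opening: 0.0115
```

```bash
python3 st.py
```

```text
[ 0.0431 -0.0807  0.0214] open 0.011526920624467904 Fcradle [-0.5819  1.2161  3.2079] [-0.0486  0.0737  0.1221] 8.1333
```

Gripped at an 11.5 mm opening. Pushing.

jog_arm(rows=[[-0.003,0,0,0,0,0],[-0.004,0,0,0,0,0],[-0.004,0,0,0,0,0],[-0.004,0,0,0,0,0],[-0.004,0,0,0,0,0],[-0.004,0,0,0,0,0],[-0.004,0,0,0,0,0],[-0.004,0,0,0,0,0],[-0.004,0,0,0,0,0],[0,0,0,0,0,0]])

```text
clock: 8.97
tcp_pos: [0.5946, -0.1177, 0.0213]
tool_rot: [-0.576, 0.576, -0.41, 0.41]
contact_force: [-2.1, 0.7, 5.4]
opening: 0.0122
```

```bash
python3 st.py
```

```text
[ 0.0793 -0.0805  0.0213] open 0.01221471493911445 Fcradle [1.3839 1.7108 5.3708] [0.1865 0.2419 0.129 ] 8.9667
```

jog_arm(rows=[[-0.001,0,0,0,0,0],[-0.001,0,0,0,0,0],[-0.001,0,0,0,0,0],[0,0,0,0,0,0]])

```text
clock: 9.3
tcp_pos: [0.5938, -0.1154, 0.0214]
tool_rot: [-0.576, 0.576, -0.41, 0.41]
contact_force: [-1.3, -0.7, 5.3]
opening: 0.012
```

```bash
python3 st.py
```

```text
[ 0.0818 -0.0805  0.0214] open 0.011980910030624745 Fcradle [-0.2343  1.4636  5.34  ] [-0.1308  0.2724  0.1715] 9.3
```

jog_arm(rows=[[-0.001,0,0,0,0,0],[-0.001,0,0,0,0,0],[-0.001,0,0,0,0,0],[0,0,0,0,0,0]])

```text
clock: 9.63
tcp_pos: [0.5935, -0.1144, 0.0214]
tool_rot: [-0.576, 0.576, -0.409, 0.411]
contact_force: [0.8, -13.1, 1.7]
opening: 0.012
```

```bash
python3 st.py
```

```text
[ 0.0828 -0.0806  0.0214] open 0.012030156341230308 Fcradle [-12.6218   3.5064   1.6851] [-2.1856  0.1016  0.0529] 9.6333
```

At 82.8 mm the slide is on the stop, with 12.6 N of reaction. I'll release and lift.

jog_arm(rows=[[0,0,0,0,0,0],[0,0,0,0,0,0],[0,0,0,0,0,0],[0,0,0,0,0,0]], jaw=0.04)

```text
clock: 9.97
tcp_pos: [0.5927, -0.1126, 0.0209]
tool_rot: [-0.576, 0.576, -0.411, 0.41]
contact_force: [-0.7, -0.2, 0.9]
opening: 0.0333
```

jog_arm(rows=[[0,-0.01,0,0,0,0],[0,-0.02,0,0,0,0],[0,-0.03,0,0,0,0],[0,-0.03,0,0,0,0],[0,0,0,0,0,0]])

```text
clock: 10.38
tcp_pos: [0.5953, -0.1134, 0.1172]
tool_rot: [0.577, -0.575, 0.407, -0.413]
contact_force: [-0.5, -1.0, 0.4]
opening: 0.0403
```

```bash
python3 - <<'E'
from h import *
delta(np.array([.4955,.2215,.10-DZ]),1.4436+np.pi/2)
delta(np.array([.4955,.2215,.10-DZ]),1.4436-np.pi/2)
E
```

```text
pos [ 0.5953 -0.1134  0.1172] open 0.04026505002172619 t 10.3833 tool x yaw -1.2378013538120982 tilt [ 0.0078 -0.0023 -1.    ]
shift in tool now [-0.3494  0.0506  0.0148] in tool after turn [ 0.1415  0.0522 -0.3196] turn [-0.009   2.031  -0.0038]
pos [ 0.5953 -0.1134  0.1172] open 0.04026505002172619 t 10.3833 tool x yaw -1.2378013538120982 tilt [ 0.0078 -0.0023 -1.    ]
shift in tool now [-0.3494  0.0506  0.0148] in tool after turn [-0.1415  0.0522  0.3196] turn [-0.0033 -1.1106  0.0079]
```

jog_arm(rows=[[-0.025,0,0.001,0,0,0],[-0.025,0,0.001,0,0,0],[-0.025,0,0.001,0,0,0],[-0.025,0,0.001,0,0,0],[-0.025,0,0.001,0,0,0],[-0.025,0,0.001,0,0,0],[-0.025,0,0.001,0,0,0],[-0.025,0,0.001,0,0,0],[-0.025,0,0.001,0,0,0],[-0.025,0,0.001,0,0,0],[-0.025,0,0.001,0,0,0],[-0.025,0,0.001,0,0,0],[-0.025,0,0.001,0,0,0],[-0.025,0,0.001,0,0,0]], jaw=0.075)

```text
clock: 11.55
tcp_pos: [0.4913, 0.2236, 0.1115]
tool_rot: [0.576, -0.576, 0.41, -0.41]
contact_force: [-0.5, 0.8, -0.0]
opening: 0.075
```

jog_arm(rows=[[0,0,0,0,-0.111,0],[0,0,0,0,-0.111,0],[0,0,0,0,-0.111,0],[0,0,0,0,-0.111,0],[0,0,0,0,-0.111,0],[0,0,0,0,-0.111,0],[0,0,0,0,-0.111,0],[0,0,0,0,-0.111,0],[0,0,0,0,-0.111,0],[0,0,0,0,-0.111,0],[0,0,0,0,0,0],[0,0,0,0,0,0]])

```text
clock: 12.55
tcp_pos: [0.4918, 0.2224, 0.1113]
tool_rot: [0.706, -0.706, 0.046, -0.046]
contact_force: [-1.0, 0.2, -0.1]
opening: 0.0749
```

```bash
python3 - <<'E'
from h import *
for n in("side","top"):
    im=cv2.cvtColor(arm.get_image(n),cv2.COLOR_RGB2BGR)
    cv2.imwrite(f"pics/{n}7.png",im)
    if n=="top": print("tip px",proj("top",arm.sense()["tcp_pos"]+[0,0,DZ]))
    else: print("tip px",proj("side",arm.sense()["tcp_pos"]+[0,0,DZ]))
delta(np.array([.4955,.2215,.10-DZ]),1.4436-np.pi/2)
a=cv2.imread("pics/top7.png")[150:240,310:410];cv2.imwrite("pics/c7.png",cv2.resize(a,None,fx=6,fy=6,interpolation=cv2.INTER_CUBIC))
E
```

```text
tip px [260.7274 211.5486]
tip px [212.0687 219.3575]
pos [0.4918 0.2224 0.1113] open 0.0752458613426797 t 12.65 tool x yaw -0.13134985410877842 tilt [ 0.0001 -0.     -1.    ]
shift in tool now [ 0.0037  0.0463 -0.0004] in tool after turn [ 0.0038  0.0463 -0.0004] turn [-0.     -0.0042  0.0001]
```

View pics/side7.png

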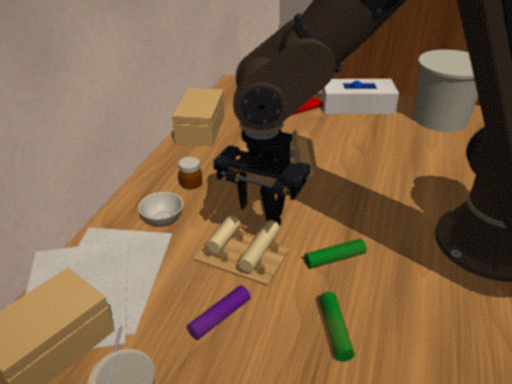

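View pics/c7.png

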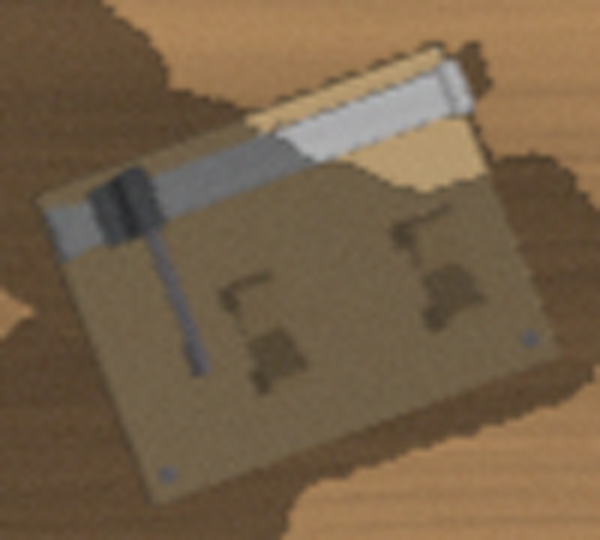

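Top view: the slide now stands at the far end of the rail, with its arm at about (336,200). Side view: the open fingers are above the rack, tips near (242,206) and (273,220). I'll check the lateral offset before lowering.

```bash
python3 - <<'E'
from h import *
o=-.43
for p in[(150,235),(200,375)]: print(C(np.r_[ray("top",(310+p[0]/6+o,150+p[1]/6+o),.08),.08]))
s=arm.sense();r=rot(s).as_matrix();p0=s["tcp_pos"]+[0,0,DZ]
im=cv2.imread("pics/side7.png")
x0,y0,k=200,140,6
c=cv2.resize((255*(im[y0:y0+90,x0:x0+110]/255.)**.5).astype(np.uint8),None,fx=k,fy=k,interpolation=cv2.INTER_CUBIC)
for a in(-.0495,-.0375,.0375,.0495):
  for b in(-.01,.01):
    for z in (0,.078):
      u=(proj("side",p0+a*r[:,0]+b*r[:,2]+[0,0,z])-o-[x0,y0])*k;cv2.circle(c,tuple(int(v) for v in u),3,(0,0,255) if z==0 else (0,255,0),1)
cv2.imwrite("pics/o7.png",c)
E
```

```text
[ 0.0856 -0.0615  0.08  ]
[0.0873 0.0082 0.08  ]
```

View pics/o7.png

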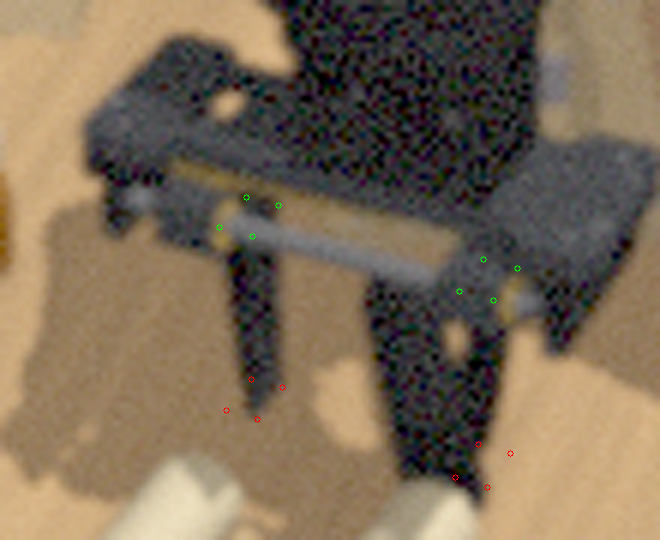

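jog_arm(rows=[[0.004,0.012,0,0,-0.004,0],[0,0.012,0,0,0,0],[0,0.012,0,0,0,0],[0,0.012,0,0,0,0],[0,0.008,0,0,0,0],[0,0,0,0,0,0],[0,0,0,0,0,0]])

```text
clock: 13.23
tcp_pos: [0.4958, 0.2217, 0.0546]
tool_rot: [-0.706, 0.706, -0.044, 0.044]
contact_force: [-0.5, -0.1, -0.4]
opening: 0.0747
```

```bash
python3 - <<'E'
from h import *
o=-.43
s=arm.sense();r=rot(s).as_matrix();p0=s["tcp_pos"]+[0,0,DZ]
for n,x0,y0,w,h in(("side",190,170,105,90),("top",180,160,100,90)):
  k=6;im=cv2.cvtColor(arm.get_image(n),cv2.COLOR_RGB2BGR)
  c=cv2.resize((255*(im[y0:y0+h,x0:x0+w]/255.)**.5).astype(np.uint8),None,fx=k,fy=k,interpolation=cv2.INTER_CUBIC)
  for a in(-.0495,-.0375,.0375,.0495):
   for b in(-.01,.01):
      u=(proj(n,p0+a*r[:,0]+b*r[:,2])-o-[x0,y0])*k;cv2.circle(c,tuple(int(v) for v in u),3,(0,0,255),1)
  cv2.imwrite(f"pics/{n}8.png",c)
delta(np.array([.4955,.2215,.0305-DZ]),1.4436-np.pi/2)
E
```

```text
pos [0.4962 0.2219 0.0554] open 0.0751161012910094 t 13.3333 tool x yaw -0.12431699253858977 tilt [ 0.0006  0.0001 -1.    ]
shift in tool now [-0.0007  0.0599 -0.0005] in tool after turn [-0.0006  0.0599 -0.0005] turn [-0.0002  0.0029  0.0006]
```

View pics/side8.png

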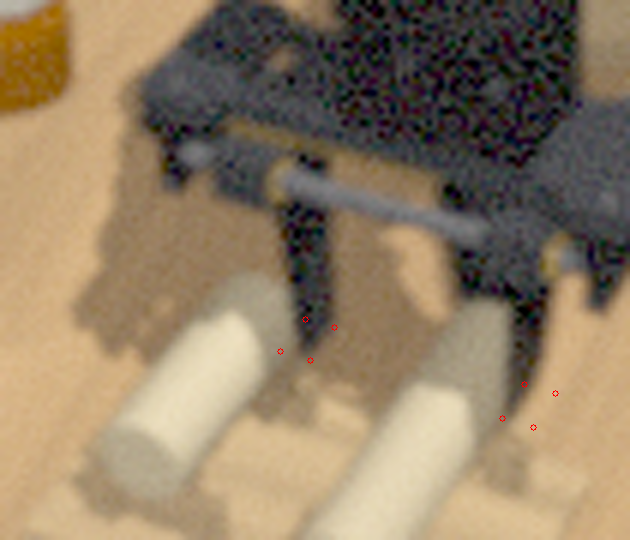

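View pics/top8.png

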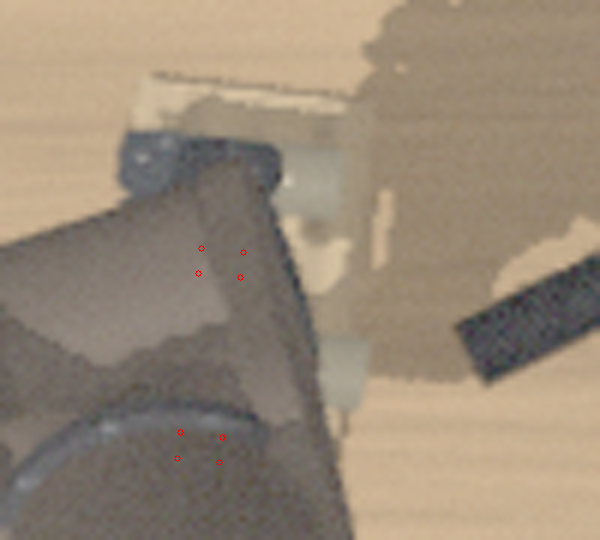

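Both tips match the corrected prediction: left (242,228), right (277,237). They straddle the long stick and clear the short one. Lowering.

jog_arm(rows=[[0,0.01,0,0,0,0],[0,0.01,0,0,0,0],[0,0.01,0,0,0,0],[0,0,0,0,0,0]])

```text
clock: 13.67
tcp_pos: [0.4948, 0.2214, 0.0229]
tool_rot: [-0.705, 0.706, -0.045, 0.043]
contact_force: [-0.3, 0.3, -0.5]
opening: 0.0751
```

jog_arm(rows=[[0,0.01,0,0,0,0],[0,0.01,0,0,0,0],[0,0.01,0,0,0,0],[0,0,0,0,0,0],[0,0,0,0,0,0]])

```text
clock: 14.08
tcp_pos: [0.4955, 0.2217, -0.0056]
tool_rot: [-0.706, 0.706, -0.044, 0.043]
contact_force: [-0.6, -0.3, -1.3]
opening: 0.0751
```

jog_arm(rows=[[0,0,0,0,0,0],[0,0,0,0,0,0],[0,0,0,0,0,0],[0,0,0,0,0,0],[0,0,0,0,0,0],[0,0,0,0,0,0],[0,0,0,0,0,0],[0,0,0,0,0,0],[0,0,0,0,0,0]], jaw=0.02)

```text
clock: 14.83
tcp_pos: [0.4961, 0.2218, -0.0048]
tool_rot: [0.706, -0.706, 0.044, -0.044]
contact_force: [0.9, -0.6, 2.0]
opening: 0.035
```

jog_arm(rows=[[0,0,0,0,0,0],[0,-0.005,0,0,0,0],[0,-0.01,0,0,0,0],[0,-0.02,0,0,0,0],[0,-0.025,0,0,0,0],[0,-0.025,0,0,0,0],[0,-0.025,0,0,0,0],[0,-0.02,0,0,0,0],[0,0,0,0,0,0],[0,0,0,0,0,0]])

```text
clock: 15.67
tcp_pos: [0.496, 0.2219, 0.1263]
tool_rot: [0.706, -0.706, 0.043, -0.044]
contact_force: [0.0, -0.9, -1.9]
opening: 0.0358
```

```bash
python3 st.py; python3 - <<'E'
from h import *
for n in("side","top"):
  cv2.imwrite(f"pics/{n}9.png",cv2.cvtColor(arm.get_image(n),cv2.COLOR_RGB2BGR))
delta(W(-.001,0,.125+.0485-.0675-DZ+.019),th-np.pi/2)
E
```

```text
[ 0.4325 -0.0984  0.1263] open 0.035759989571364795 Fcradle [-0.829   0.256  -1.8589] [-0.0238 -0.0647  0.0144] 15.6667
pos [0.4952 0.2216 0.1245] open 0.03543190072125547 t 15.7667 tool x yaw -0.1239487409943861 tilt [-0.0013 -0.0005 -1.    ]
shift in tool now [ 0.1038  0.0346 -0.432 ] in tool after turn [-0.0976  0.0345 -0.4335] turn [ 0.0004 -0.4572 -0.0013]
```

View pics/side9.png

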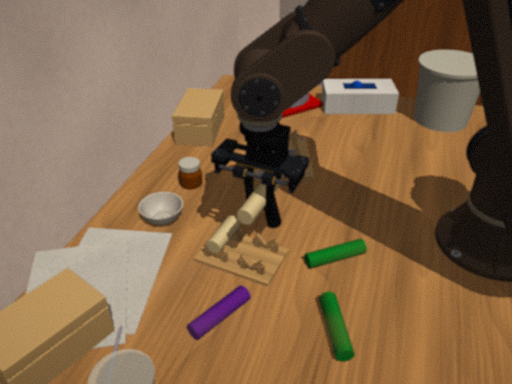

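```bash
python3 - <<'E'
from h import *
o=-.43
s=arm.sense();r=rot(s).as_matrix();p0=s["tcp_pos"]+[0,0,DZ+.019]
ax=np.array([np.cos(1.4436),np.sin(1.4436),0]);a=np.cross([0,0,1],ax)
for n,x0,y0,w,h in(("side",190,160,105,90),("top",170,160,110,90)):
  k=6;im=cv2.imread(f"pics/{n}9.png")
  c=cv2.resize((255*(im[y0:y0+h,x0:x0+w]/255.)**.6).astype(np.uint8),None,fx=k,fy=k,interpolation=cv2.INTER_CUBIC)
  for e in(-.07,.07):
   for t in np.arange(0,6.28,.4):
      u=(proj(n,p0+e*ax+.018*(np.cos(t)*a+np.sin(t)*np.array([0,0,1])))-o-[x0,y0])*k;cv2.circle(c,tuple(int(v) for v in u),2,(0,0,255),-1)
  cv2.imwrite(f"pics/{n}10.png",c)
E
```

```text
(no output)
```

View pics/side10.png

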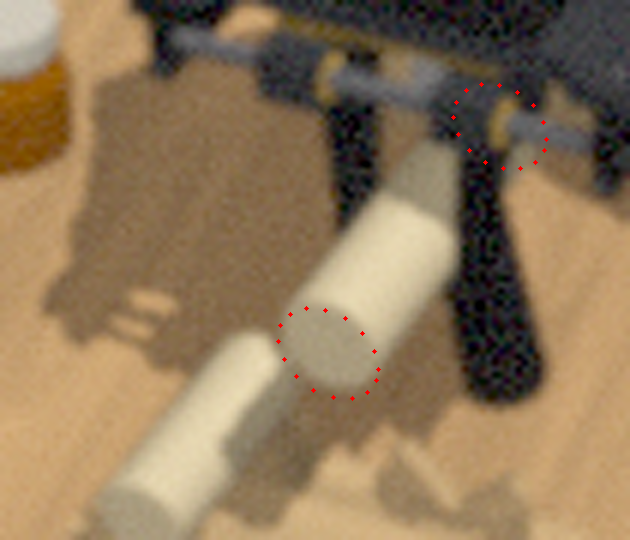

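View pics/top10.png

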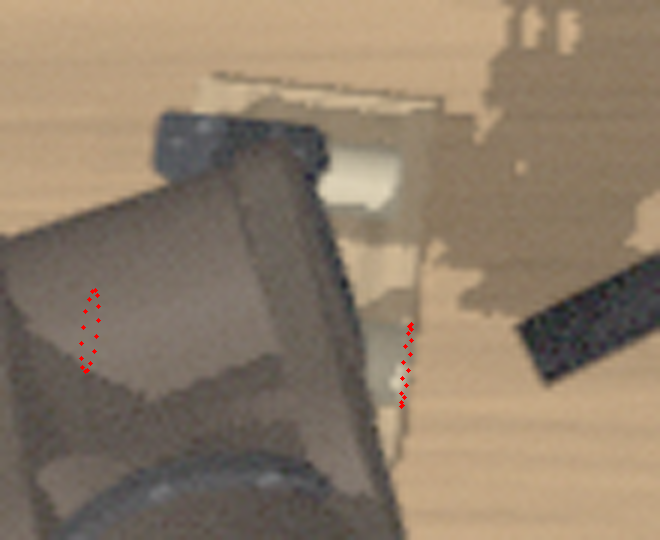

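The stick is held centred within about 2 mm: the near end face is at about (245,217) against a prediction of (244,218). Carrying it to the cradle.

jog_arm(rows=[[0,0,0,0,-0.114,0],[0,0,0,0,-0.114,0],[0,0,0,0,-0.114,0],[0,0,0,0,-0.115,0],[0,0,0,0,0,0]])

```text
clock: 16.18
tcp_pos: [0.4952, 0.2216, 0.1238]
tool_rot: [-0.697, 0.697, 0.118, -0.12]
contact_force: [0.5, -0.1, -1.5]
opening: 0.0355
```

jog_arm(rows=[[-0.003,0,-0.012,0,0,0],[-0.0055,0,-0.025,0,0,0],[-0.0055,0,-0.025,0,0,0],[-0.0055,0,-0.025,0,0,0],[-0.0055,0,-0.025,0,0,0],[-0.0055,0,-0.025,0,0,0],[-0.0055,0,-0.025,0,0,0],[-0.0055,0,-0.025,0,0,0],[-0.0055,0,-0.025,0,0,0],[-0.0055,0,-0.025,0,0,0],[-0.0055,0,-0.025,0,0,0],[-0.0055,0,-0.025,0,0,0],[-0.0055,0,-0.025,0,0,0],[-0.0055,0,-0.025,0,0,0],[-0.0055,0,-0.025,0,0,0],[-0.0055,0,-0.025,0,0,0],[-0.0055,0,-0.025,0,0,0],[-0.0055,0,-0.018,0,0,0],[0,0,0,0,0,0],[0,0,0,0,0,0]])

```text
clock: 17.85
tcp_pos: [0.5443, -0.2171, 0.1244]
tool_rot: [0.698, -0.697, -0.115, 0.116]
contact_force: [-0.8, -0.3, -2.0]
opening: 0.0353
```

```bash
python3 st.py; python3 - <<'E'
from h import *
delta(W(0,0,.1-DZ),th-np.pi/2)
E
```

```text
[ 0.0018 -0.0006  0.1244] open 0.035258993743215665 Fcradle [-0.0031  0.8187 -2.0144] [ 0.0067 -0.1577 -0.0126] 17.85
pos [ 0.5443 -0.2171  0.1244] open 0.035258993743215665 t 17.85 tool x yaw 0.3280526204930856 tilt [-0.0013  0.0006 -1.    ]
shift in tool now [-0.0005  0.0594 -0.0019] in tool after turn [-0.0006  0.0594 -0.0018] turn [-0.001  -0.0052 -0.001 ]
```

jog_arm(rows=[[-0.0005,0.01,-0.002,-0.001,-0.005,-0.001],[0,0.015,0,0,0,0],[0,0.015,0,0,0,0],[0,0.015,0,0,0,0],[0,0.01,0,0,0,0],[0,0,0,0,0,0],[0,0,0,0,0,0]])

```text
clock: 18.43
tcp_pos: [0.5453, -0.2176, 0.0597]
tool_rot: [-0.697, 0.697, 0.119, -0.119]
contact_force: [-0.3, -0.5, -1.3]
opening: 0.0352
```

```bash
python3 st.py; cat > look.py <<'E'
from h import *
import sys
tag=sys.argv[1];o=-.43
s=arm.sense();r=rot(s).as_matrix();p0=s["tcp_pos"]+[0,0,DZ+.019]
ax=r[:,2];a=r[:,0]
for n,x0,y0,w,h in(("side",235,95,100,95),("top",300,140,110,95)):
  k=6;im=cv2.cvtColor(arm.get_image(n),cv2.COLOR_RGB2BGR)
  c=cv2.resize((255*(im[y0:y0+h,x0:x0+w]/255.)**.5).astype(np.uint8),None,fx=k,fy=k,interpolation=cv2.INTER_CUBIC)
  for e in(-.07,.07):
   for t in np.arange(0,6.28,.5):
      u=(proj(n,p0+e*ax+.018*(np.cos(t)*a+np.sin(t)*np.array([0,0,1])))-o-[x0,y0])*k;cv2.circle(c,tuple(int(v) for v in u),2,(0,0,255),-1)
  cv2.imwrite(f"pics/{n}_{tag}.png",c)
delta(W(0,0,.0485-DZ),th-np.pi/2)
E
python3 look.py a
```

```text
[ 0.001  -0.0013  0.0597] open 0.035230395900020195 Fcradle [-0.3758  0.4049 -1.3318] [ 0.0658 -0.0575  0.0125] 18.4333
pos [ 0.5458 -0.2181  0.0608] open 0.035210474835813015 t 18.5333 tool x yaw 0.3381657522540788 tilt [ 0.0021 -0.0011 -1.    ]
shift in tool now [-0.0017  0.0473 -0.0003] in tool after turn [-0.0016  0.0473 -0.0004] turn [0.0018 0.005  0.0016]
```

View pics/side_a.png

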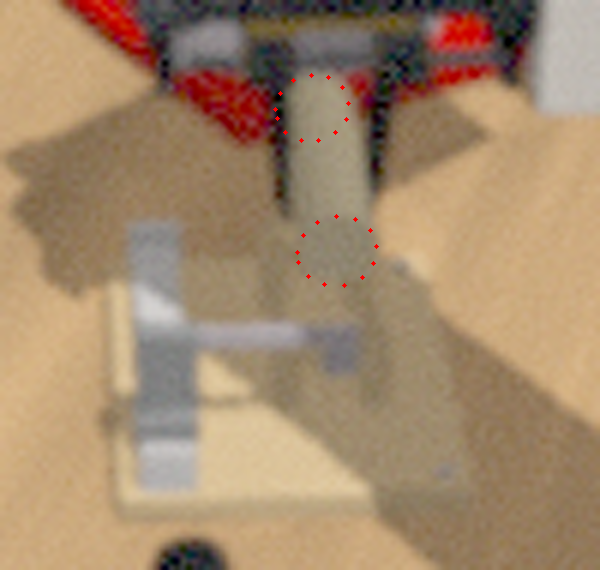

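View pics/top_a.png

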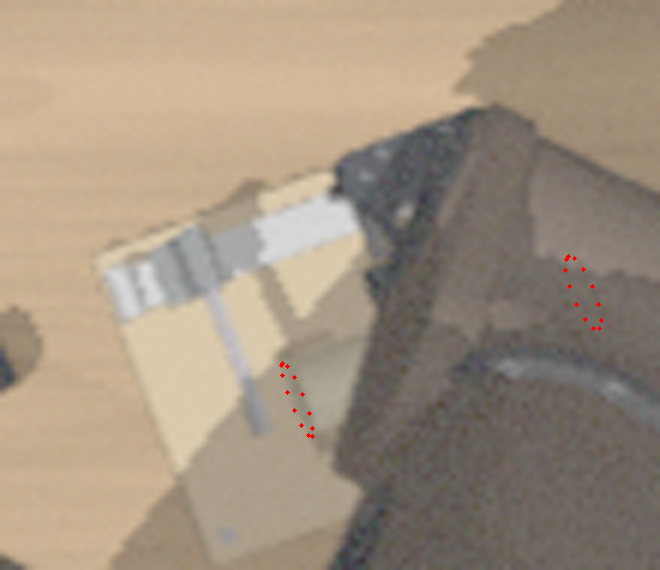

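```bash
python3 - <<'E'
from h import *
for n,b in(("top",(340,365,200,320)),("side",(260,400,180,320))):
  im=cv2.imread(f"pics/{n}_a.png")
  y0,y1,x0,x1=(310,480,230,400) if n=="top" else (180,330,250,420)
  c=im[y0:y1,x0:x1];c=cv2.convertScaleAbs(c,alpha=2.2,beta=-180)
  cv2.imwrite(f"pics/{n}_ac.png",cv2.resize(c,None,fx=3,fy=3))
E
```

```text
(no output)
```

View pics/top_ac.png

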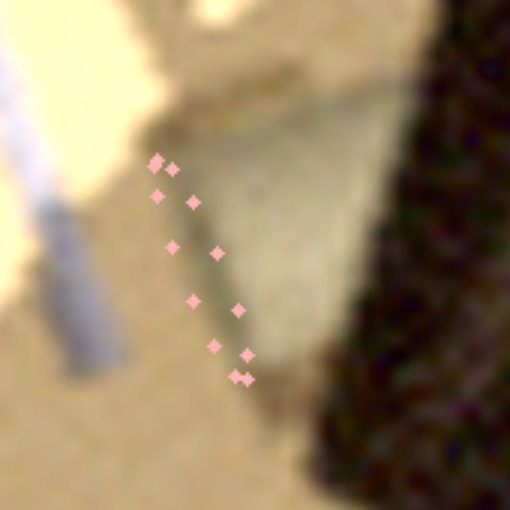

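View pics/side_ac.png

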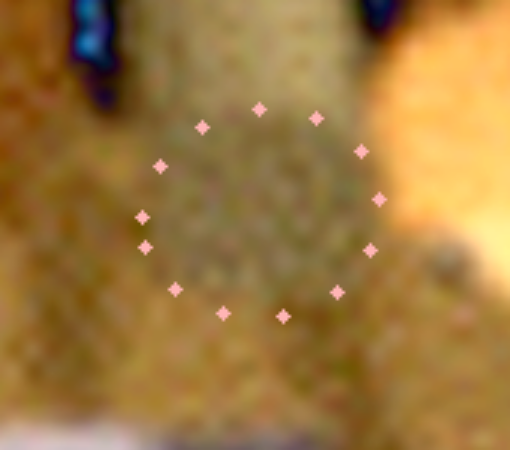

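The projected end faces match the stick in both views to within about 0.5 px, and the tongue at (344,210) is clear of the stick end. Lowering.

jog_arm(rows=[[-0.0015,0.008,0,0.002,0.004,0.001],[0,0.01,0,0,0,0],[0,0.01,0,0,0,0],[0,0.006,0,0,0,0],[0,0,0,0,0,0],[0,0,0,0,0,0]])

```text
clock: 19.03
tcp_pos: [0.5438, -0.2186, 0.0255]
tool_rot: [0.698, -0.697, -0.117, 0.118]
contact_force: [0.5, 0.8, -1.9]
opening: 0.035
```

```bash
python3 st.py; python3 -c "
from h import *
delta(W(0,0,.0485-DZ),th-np.pi/2)"
```

```text
[0.0006 0.0004 0.0255] open 0.035046257526882466 Fcradle [ 0.631  -0.7288 -1.9426] [-0.0203 -0.1317 -0.0503] 19.0333
pos [ 0.5438 -0.2186  0.0255] open 0.035046257526882466 t 19.0333 tool x yaw 0.3339638880491967 tilt [-0.0013  0.0014 -1.    ]
shift in tool now [ 0.0004  0.012  -0.0006] in tool after turn [ 0.0004  0.012  -0.0006] turn [-0.0017  0.0008 -0.0008]
```

jog_arm(rows=[[0,0.003,-0.0005,0,0,0],[0,0.002,0,0,0,0],[0,0.002,0,0,0,0],[0,0.001,0,0,0,0],[0,0,0,0,0,0]])

```text
clock: 19.45
tcp_pos: [0.5442, -0.2191, 0.018]
tool_rot: [0.698, -0.697, -0.117, 0.118]
contact_force: [-0.4, 0.2, -2.2]
opening: 0.035
```

```bash
python3 st.py
```

```text
[-0.      0.0003  0.018 ] open 0.035012783949468676 Fcradle [ 0.2924  0.3094 -2.2251] [ 0.0107 -0.1485  0.0164] 19.45
```

jog_arm(rows=[[0,0.001,0,0,0,0],[0,0,0,0,0,0],[0,0,0,0,0,0]])

```text
clock: 19.7
tcp_pos: [0.5442, -0.2192, 0.0172]
tool_rot: [0.698, -0.697, -0.118, 0.118]
contact_force: [-0.5, 0.1, -2.4]
opening: 0.0353
```

```bash
python3 st.py
```

```text
[-0.0001  0.0002  0.0172] open 0.03532996638813079 Fcradle [ 0.2393  0.4547 -2.4366] [ 0.0239 -0.1342  0.0285] 19.7
```

jog_arm(rows=[[0,0.001,0,0,0,0],[0,0.001,0,0,0,0],[0,0,0,0,0,0]])

```text
clock: 19.95
tcp_pos: [0.5441, -0.2191, 0.015]
tool_rot: [0.698, -0.697, -0.117, 0.118]
contact_force: [0.6, 0.2, -0.6]
opening: 0.0355
```

```bash
python3 st.py
```

```text
[-0.      0.0003  0.015 ] open 0.03549530911579294 Fcradle [ 0.0155 -0.6877 -0.6419] [ 0.0654 -0.1062  0.0267] 19.95
```

jog_arm(rows=[[0,0.001,0,0,0,0],[0,0,0,0,0,0],[0,0,0,0,0,0]])

```text
clock: 20.2
tcp_pos: [0.5442, -0.2191, 0.0141]
tool_rot: [0.698, -0.697, -0.117, 0.118]
contact_force: [0.1, -0.3, -1.5]
opening: 0.0355
```

```bash
python3 st.py
```

```text
[-0.0001  0.0003  0.0141] open 0.03548198649017344 Fcradle [-0.3213  0.0115 -1.544 ] [ 0.0051 -0.1452 -0.0416] 20.2
```

jog_arm(rows=[[0,0.001,0,0,0,0],[0,0,0,0,0,0],[0,0,0,0,0,0]])

```text
clock: 20.45
tcp_pos: [0.5444, -0.2192, 0.0135]
tool_rot: [0.697, -0.697, -0.118, 0.118]
contact_force: [-0.7, 0.8, 4.1]
opening: 0.035
```

```bash
python3 st.py
```

```text
[-0.0002  0.0001  0.0135] open 0.03499939486357783 Fcradle [0.9608 0.4237 4.1414] [ 0.1337 -0.0217  0.1976] 20.45
```

jog_arm(rows=[[0,0.0005,0,0,0,0],[0,0,0,0,0,0],[0,0,0,0,0,0]])

```text
clock: 20.7
tcp_pos: [0.5444, -0.2192, 0.0134]
tool_rot: [0.697, -0.697, -0.118, 0.118]
contact_force: [-2.8, 1.5, 9.5]
opening: 0.0357
```

```bash
python3 st.py
```

```text
[-0.0002  0.0001  0.0134] open 0.03569854074844642 Fcradle [2.367  2.1271 9.4762] [0.2474 0.2951 0.1143] 20.7
```

Contact came at the predicted seat height (reported 0.0135). Fz is +9.5 N against about −1.9 N with the stick hanging free. I'll trim the small side load and press slightly more.

jog_arm(rows=[[-0.0003,0.0003,0.0003,0,0,0],[0,0,0,0,0,0],[0,0,0,0,0,0],[0,0,0,0,0,0]])

```text
clock: 21.03
tcp_pos: [0.5444, -0.2193, 0.0134]
tool_rot: [-0.697, 0.697, 0.118, -0.117]
contact_force: [-2.0, 0.1, 10.7]
opening: 0.0354
```

```bash
python3 st.py; python3 look.py b; python3 st.py
```

```text
[-0.0003  0.0001  0.0134] open 0.03542914160430717 Fcradle [ 0.7742  1.8292 10.6529] [0.2152 0.1645 0.18  ] 21.0333
pos [ 0.5444 -0.2193  0.0134] open 0.03517317694228904 t 21.1333 tool x yaw 0.3342441352849852 tilt [ 0.0014 -0.0001 -1.    ]
shift in tool now [ 0.     -0.0001  0.0003] in tool after turn [ 0.     -0.0001  0.0003] turn [0.0006 0.001  0.0013]
[-0.0003  0.      0.0134] open 0.03517317694228904 Fcradle [ 0.5423  0.759  10.9994] [0.2254 0.0541 0.191 ] 21.1333
```

View pics/side_b.png

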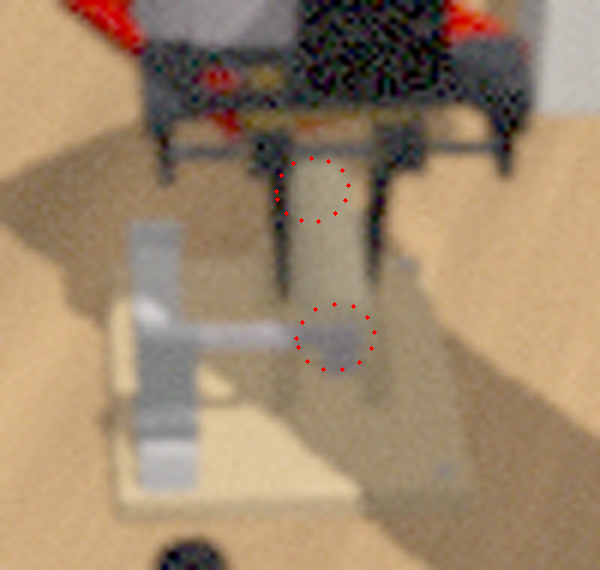

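View pics/top_b.png

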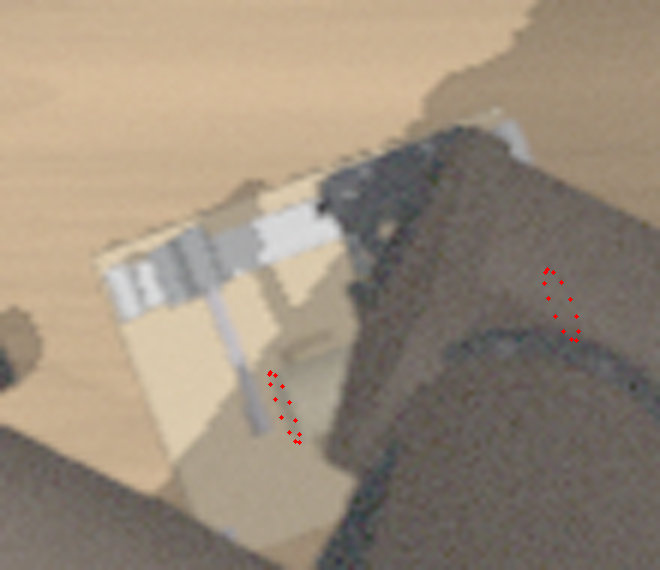

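jog_arm(rows=[[0,0.0001,0,0,0,0],[0,0,0,0,0,0],[0,0,0,0,0,0],[0,0,0,0,0,0],[0,0,0,0,0,0],[0,0,0,0,0,0]])

```text
clock: 21.63
tcp_pos: [0.5444, -0.2193, 0.0134]
tool_rot: [-0.697, 0.697, 0.118, -0.117]
contact_force: [-1.6, 1.0, 11.6]
opening: 0.0355
```

```bash
python3 st.py
```

```text
[-0.0003  0.0001  0.0134] open 0.035469397615103364 Fcradle [ 1.4171  1.1535 11.6106] [0.2639 0.0776 0.1394] 21.6333
```

Steady: net push about 13 N down, side load about 1 N. Handing in.

```bash
python3 -c "
from rig import arm
print(arm.hand_in())"
```

```text
the job is handed in; nothing more can be done
None
```

I pushed the size slide to its far stop. Then I took the long cream stick from the rack, laid it in the V groove and handed in at 21.6 s, still gripping it and pressing it down. `hand_in` gives no verdict, so what follows rests on my own checks.

**What went wrong on the way:**
- **First reach:** it passed over the slide grip and the fingers shut on nothing, because the fingertips sit about 35 mm higher than the reported TCP z. I found the offset by touching the top of the grip, which took up to about 23 N. I corrected for it from then on, and contact in the V came at exactly the height this predicted.
- **Look-alikes and bystanders:** I chose the longer of the two cream sticks. The last frames that showed the short stick, the bowl and the jar had them in place, but I took no final overview picture.

**Last checks:**
- **Slide:** it met the stop with about 12.6 N of reaction, at 82.8 mm on my cradle scale where 84 mm was expected. My measuring error covers the difference. Later top pictures show it at the far end of the rail, and the tongue is clear of the stick.
- **Stick position:** centred along the groove to about 2 mm by the pictures. Its alignment with the groove and its level are within about 0.0015 rad, judged by the tool's tilt.
- **Pressing:** about 11.6 N upward on the tool, against −1.9 N with the stick hanging free, so roughly 13 N net. Side load across the groove was about 1 N, so both flanks carry load. The moment readings suggest a slight imbalance between the two supports, with both still loaded.

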